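# Test a rolling-mill spring on the lever tester and sort it

## Robot

A 6-joint arm with a two-finger parallel gripper is mounted at the origin on the work surface. World frame = base frame: x ahead of the robot, y to its left, z up, the work surface at z = 0. Lengths are in mm, angles in rad, forces in N, time in s.
With the tool pointing down it reaches from about 250 to 725 mm from the base axis. Payload 9.7 kg.
Tool frame: the origin (TCP) lies midway between the tips of the shut fingers; the grasp point (between the pads) lies 19 mm behind it; z points along the fingers, y is the line along which they close (so a half turn about z gives the same grasp; the last joint's range is limited). The gripper opens to 85 mm and grips with 20 to 120 N. Pads are 22 mm wide; open, the fingers measure 114 mm over their backs; the gripper's body (76 mm by 85 mm) begins 54 mm behind the grasp point. The pads swing forward as they close: fully open they stand 13 mm farther back than shut.
Start: joints at [1.2, 0.087, 0.176, 1.66, 0, 1.571], TCP at [199.296, 512.619, 231.284] pointing down, gripper open.
Joint ranges: [-3.13, 3.13], [-0.85, 1.81], [-1.15, 1.24], [-2.2, 2.28], [-1.44, 1.52], [-3.14, 3.14]. Speed limits (rad/s): [2.22, 2.22, 2.57, 3.14, 3.14, 3.14].

## Interface

Orientations are given as a rotation vector (axis times angle).
In Python, from bench import observe, get_image, camera_model, close_job gives the robot as it stands.
- The arm moves only by the tool arm_command, never from a script. Its argument "plan" is one flat list of numbers, 4 for each row, row after row: the shift along the tool's x, y, z in units of 25 mm (1.0 is 25 mm), then the turn about the tool's z in units of 6 degrees (1.0 is 6 degrees). In form: [tx, ty, tz, twist, tx, ty, tz, twist, ...]. A call has exactly 10 rows; each row shifts and turns the commanded pose from where the row before left it, along the tool's axes as they then stand; what a row does not reach is not made up. A row lasts 1/8 s, in which the tool goes at most 62.5 mm and 10.7 degrees, less where a joint would pass 70% of its speed; a pose out of reach is approached as far as the arm can. A call is refused whole if a number of a shift passes 1 or a number of a turn 1, either way. A call with a gripper value outside its range is refused whole. "hand" is the finger opening in mm, from 0 to 85.4, set as the call begins (left out, the last holds). The fingers move at their own pace and stop on an object; "newtons" is the grip in N (left out, the last holds). Time passes only in rows, so rows that do not move let the fingers close, or fill a call up. It gives the time, the measured TCP pose, the force, the opening and the grip force at its end, in the units of the state.
- observe(): the state, without advancing time (a new reading comes with each control period).
- get_image(name): name is "scene" or "top" or "wrist"; returns the picture (480x640x3 uint8, blue, green, red); there is no depth.
- camera_model(name): a dict with "camera_matrix" (3x3 intrinsics, pixels), "D" ([k1, k2, p1, p2, k3] as OpenCV has them; the pictures are not rectified), "xyz" and "attitude" of the camera in the world. Camera axes: x right, y up, looking along -z (the intrinsics and any distortion apply to the point x, -y, -z); pixel columns grow to the right and rows downward; lengths in mm; the calibration is good to about 2 mm. A picture is of the moment at which its call begins: read the wrist's pose just before it. camera_model takes no time and is no camera call; for the wrist camera it gives the pose at the moment of the call.
- close_job(): hands the job in; it is judged then, once.
The state is a dict: "time_s": time; "joint_pos": joint angles; "dq": joint speeds; "effort": joint torques, N m; "position": TCP position; "eef_rot": TCP orientation; "contact_force": force on the tool from outside, world axes, zero at the start; "moment": the same for the moment, N m; "grip_width": finger opening in mm; "grasp_force": force on a finger pad.
Only numpy, scipy, OpenCV 4.12 (cv2) and the standard library are available. Lean on these libraries where they do the work, as an engineer would, in place of code of your own. Each camera call takes 0.05 s, during which the arm holds its last target. There are 200 camera calls.

## Task

Of the two matching coil springs standing in the wooden tray, one has gone tired: take either one, stand it over the pilot in the middle of the spring tester's plate, set it down gently and let go of it, then bring the tester's lever down gently until it just rests on its height stop, without leaning on the stop, and hold it there for a second while you read the dial. A sound spring reads 10 N or more there and goes into the round porcelain dish, a tired one reads less and goes into the rectangular steel tin; first raise the lever right up again and leave it raised, and leave the other spring and everything else on the bench where it is.

Things in the scene. Friction and masses are not known exactly. Their poses are not given: they have to be found in the camera images.
- tester: grey cast-iron lever spring tester, fixed: base 230 x 110 x 16 mm, load plate, dial (34 mm high) at its +y side, hinge cheeks at its +x end (108 mm high), beside the stop at 30 mm to its -y a height scale strip 106 mm high with the marked line. Origin on the bench under the load plate's centre; x runs from the plate to the lever's hinge (away from the robot at yaw 0), z up.
- plate: round steel load plate, diameter 54 mm, 8 mm thick, origin at the centre of its underside; its top is 8 mm above that (55 mm above the bench, unloaded). A central pilot, diameter 12 mm, 6.5 mm high with a chamfered end, fits inside a spring's bore. The plate sinks 0.25 mm per newton; with the lever up, load it with no more than 9 N.
- lever_hinge (a point): axis of the lever's hinge, 95 mm above the bench and 85 mm from the plate's centre along the tester's +x; the axis runs along the tester's y.
- lever (a joint): tester's lever, an aluminium bar 18 x 14 mm; angle in rad: 0 = level, on the height stop (the marked height); grows as it is raised, 1.57 = upright, end 1.95; its domed foot, 85 mm from the hinge, meets a free spring at about 0.18. The stiff hinge keeps the lever where it is left (1.5 to 2 N at the handle moves it), but a compressed spring lifts it.
- lever_handle (a point): middle of the lever's cross handle, 165 mm from the hinge: a round steel bar, diameter 12 mm, along the tester's y, free to grip 10 to 55 mm either side of the lever. At lever angle q its middle is 165 cos(q) mm from the hinge towards the tester's -x and 165 sin(q) mm above it. Just above the stop a sound spring needs about 6 N down at the handle, a tired one about 3 N.
- height_stop: steel stop screw with a firm rubber tip (gives 1 mm per 10 N), diameter 11 mm, under the lever, set to the marked height: 52 mm from the plate's centre towards the tester's -x; origin at the centre of its foot, its top 72 mm higher (88 mm above the bench). It must not be loaded with more than 25 N; 1 N too much at the handle puts 1.2 N on the stop.
- dial (a joint): pointer of the tester's force dial (dial diameter 74 mm, facing up): 0 = no load, clockwise from above, 0.2356 rad per newton on the plate, 20 N full scale, a short mark each newton, a long one each 5 N. A spring standing on the plate alone reads 0.3 N.
- max_hand (a joint): drag hand of the same dial (thin hand with a round spot): the live pointer pushes it along and it stays at the highest load since the start; same scale, 0.2356 rad per newton, 0 at the start.
- spring_1: steel coil spring, outer diameter 22 mm, bore 16 mm, free height 40 mm, 32 g, standing upright; origin at the centre of its lower end, z along it, up. One of a pair that look alike; one is sound (about 13 N at the tester's stop), the other tired (about 7 N): only the force tells which. It can be gripped across its middle.
- spring_2: steel coil spring, outer diameter 22 mm, bore 16 mm, free height 40 mm, 32 g, standing upright; origin at the centre of its lower end, z along it, up. One of a pair that look alike; one is sound (about 13 N at the tester's stop), the other tired (about 7 N): only the force tells which. It can be gripped across its middle.
- tray: low wooden tray, 136 x 78 mm, rim 12 mm high, floor 4 mm above the bench, where the two springs stand about 64 mm apart along its x; origin at the centre of its underside. Fixed.
- dish: round white porcelain dish for sound springs: 100 mm across, rim 16 mm high, floor 5 mm above the bench, about 80 mm across inside; origin at the centre of its underside. Fixed.
- tin: rectangular steel tin for tired springs: 110 (x) x 85 (y) mm, wall 3 mm, rim 22 mm high, floor 3 mm above the bench; origin at the centre of its underside. Fixed.
- graver: graver with mushroom-shaped wooden handle, 123 mm long, lying on the bench; origin on the bench, near its middle. Leave alone.
- chock: dark steel bearing block of the mill, 60 x 50 x 30 mm with a round hole; origin at the centre of its underside. Leave alone.
- hammer: hammer with wooden handle, 200 mm long, lying on the bench; origin on the bench, near its middle. Leave alone.
Mind the look-alikes: they are no part of the job. Leave any green look-alike of the dish alone.

How it is judged:
By the outcome, as a careful person would: the job done as asked, in the order asked, and still so for the second after the job is handed in, with the robot touching nothing.
It also fails if it takes over 72 s, if anything falls off the work surface, if the arm or the gripper's body presses on something with over 40 N, if the wrist force passes 120 N, or if a joint passes its speed limit or range.

## Working session

There is one attempt and no reset: what is moved stays moved. The work goes in short steps, Python scripts to look and compute and a tool call to move; the robot and the scene stay as the last step left them, time stands still between calls to the robot, and variables do not carry over. Pictures are saved under pics/ and viewed, at most 13 in all, crops included, and the job is handed in when it is done.

Besides the shell and the picture viewer there is one more tool, called after "Call:" as a command line: name --argument value ..., lists and objects as JSON in quotes. arm_command: Moves the arm, as the interface text tells. Its arguments: {"type":"object","properties":{"plan":{"type":"array","items":{"type":"number"}},"hand":{"type":"number"},"newtons":{"type":"number"}},"required":["plan"]}

```bash
ls; mkdir -p pics; python3 - <<'E'
from bench import *
import cv2
s=observe();print({k:s[k] for k in ('time_s','position','eef_rot','grip_width')})
for n in ('scene','top'):
    cv2.imwrite(f'pics/{n}0.png',get_image(n));print(n,camera_model(n))
E
```

```text
pics
{'time_s': 0.0, 'position': array([199.20483293, 512.40587461, 230.57327587]), 'eef_rot': array([-5.79074852e-01, -3.08749498e+00,  2.10982977e-03]), 'grip_width': 85.4350027592957}
scene {'camera_matrix': array([[486.9829986 ,   0.        , 323.96374161],
       [  0.        , 486.9829986 , 236.33141914],
       [  0.        ,   0.        ,   1.        ]]), 'D': array([-0.08034183,  0.        ,  0.        ,  0.        ,  0.        ]), 'xyz': array([1002.10463222,  678.19474087,  684.3106311 ]), 'attitude': array([0.3344177 , 1.22033421, 2.40015712])}
top {'camera_matrix': array([[506.61501418,   0.        , 315.90690582],
       [  0.        , 506.61501418, 246.07052721],
       [  0.        ,   0.        ,   1.        ]]), 'D': array([-0.12449903,  0.        ,  0.        ,  0.        ,  0.        ]), 'xyz': array([ 423.37219667,  -26.53200507, 1115.00997171]), 'attitude': array([ 0.11189811, -0.12557229, -1.59468137])}
```

View pics/top0.png

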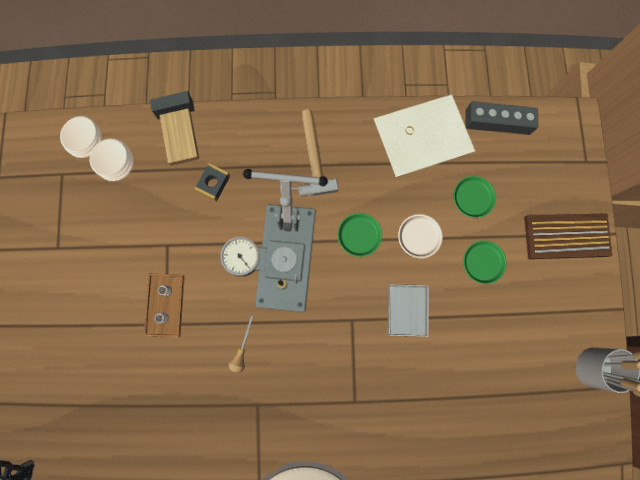

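View pics/scene0.png

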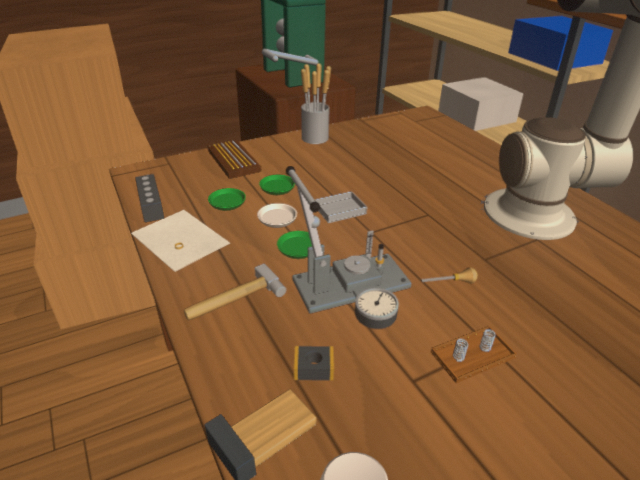

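The top view shows the springs at (164,291) and (160,318), plate (284,259), dial (240,257), raised lever handle (285,178), white dish (420,236) with three green look-alikes, and tin (408,310). Next I'll measure these.

```bash
cat > h.py <<'E'
import numpy as np, cv2
from scipy.spatial.transform import Rotation as R
from bench import *
def ray(n,uv,cm=None):
    c=cm or camera_model(n)
    p=cv2.undistortPoints(np.array([[uv]],float),c['camera_matrix'],c['D'])[0,0]
    d=R.from_rotvec(c['attitude']).apply([p[0],-p[1],-1]); return np.array(c['xyz']),d
def onz(n,uv,z,cm=None):
    o,d=ray(n,uv,cm); return (o+d*(z-o[2])/d[2]).round(1)
def proj(n,P,cm=None):
    c=cm or camera_model(n)
    q=R.from_rotvec(c['attitude']).inv().apply(np.atleast_2d(P)-c['xyz'])*[1,-1,-1]
    return cv2.projectPoints(q,np.zeros(3),np.zeros(3),c['camera_matrix'],c['D'])[0][:,0].round(1)
def tri(a,b):
    (o1,d1),(o2,d2)=ray(*a),ray(*b)
    t=np.linalg.lstsq(np.c_[d1,-d2],o2-o1,rcond=None)[0]
    p,q=o1+d1*t[0],o2+d2*t[1]; return ((p+q)/2).round(1),np.linalg.norm(p-q).round(1)
E
python3 - <<'E'
from h import *
im=cv2.imread('pics/top0.png')
def big(x,y,w,h,k): return cv2.resize(im[y:y+h,x:x+w],None,fx=k,fy=k,interpolation=cv2.INTER_CUBIC)
a=big(215,160,120,160,3.5); b=big(135,260,60,85,3.5)
b=cv2.copyMakeBorder(b,0,a.shape[0]-b.shape[0],0,0,0); 
cv2.imwrite('pics/c0.png',np.hstack([a,b]))
print('shape',a.shape)
g=cv2.cvtColor(im,cv2.COLOR_BGR2HSV)
# dish: white blob, tin: gray blob
for nm,(x,y,w,h),lo,hi,z in [('dish',(390,205,60,60),(0,0,150),(179,60,255),16),('tin',(380,275,60,70),(0,0,90),(179,45,255),22),('plate base',(245,195,80,125),(0,0,60),(179,60,255),16)]:
    m=cv2.inRange(g[y:y+h,x:x+w],lo,hi)
    cs=max(cv2.findContours(m,0,2)[0],key=cv2.contourArea)
    r=cv2.minAreaRect(cs); bx=cv2.boxPoints(r)+[x,y]
    print(nm,np.array(r[0])+[x,y],r[1:],[onz('top',p,z) for p in bx], onz('top',np.array(r[0])+[x,y],z))
print('springs z44',onz('top',(165,291),44),onz('top',(160.5,318),44))
print('scene',onz('scene',(461,342),44),onz('scene',(488,332),44))
print('plate',onz('top',(284,259),55),'dial',onz('top',(240,257),34))
print('knobs',tri(('top',(247,174)),('scene',(314,207))),tri(('top',(323,182)),('scene',(291,171))))
E
```

```text
shape (560, 420, 3)
dish [420.00000381 236.00000191] ((43.84061813354492, 42.42640686035156), 45.0) [array([ 609.3, -201.6,   16. ]), array([ 675.7, -272.7,   16. ]), array([ 603.6, -338.3,   16. ]), array([ 538.6, -266.8,   16. ])] [ 606.5 -269.6   16. ]
tin [408. 310.] ((40.0, 52.0), 0.0) [array([ 390.4, -187.2,   22. ]), array([ 501.9, -192.2,   22. ]), array([ 499.2, -279.8,   22. ]), array([ 387.3, -273.8,   22. ])] [ 444.4 -233.    22. ]
plate base [277.27706146 251.32176208] ((66.95304870605469, 114.66394805908203), 5.90614128112793) [array([465.8, 133.5,  16. ]), array([718.9, 105.8,  16. ]), array([698.9, -42.7,  16. ]), array([447.4, -10.2,  16. ])] [580.7  46.5  16. ]
springs z44 [497.6 286.2  44. ] [440.5 295.4  44. ]
scene [504.3 289.4  44. ] [444.4 294.2  44. ]
plate [558.4  30.   55. ] dial [567.9 126.   34. ]
knobs (array([686.9,  80.8, 255.9]), np.float64(4.1)) (array([667.9, -51.8, 254.4]), np.float64(1.4))
```

View pics/c0.png

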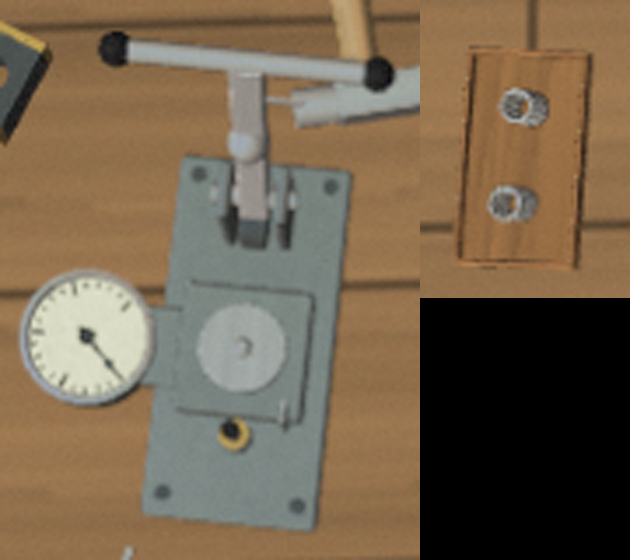

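The crop confirms the plate at (284.4,259.1) and the spring top rings at about (162.5,290.3) and (159.3,318). There is one white dish at (420,236); the green ones at (360,235), (475,197) and (485,262) are look-alikes. The steel tin is at (408,310). I'll move over the tray.

Call:
arm_command --plan '[-1,-0.35,0,-0.22,-1,-0.35,0,-0.22,-1,-0.35,0,-0.22,-1,-0.35,0,-0.22,-1,-0.35,0,-0.22,-1,-0.35,0,-0.22,-1,-0.35,0,-0.22,-1,-0.35,0,-0.22,-1,-0.35,0,-0.22,-1,-0.35,0,-0.22]' --hand 42 --newtons 25

```text
time_s: 1.35
position: [417.5, 362.0, 230.9]
eef_rot: [-0.219, -3.133, 0.001]
contact_force: [0.1, -0.4, -1.4]
grip_width: 42.0
grasp_force: 0.0
```

```bash
cat >> h.py <<'E'
def go(T,yaw=None):
    s=observe(); M=R.from_rotvec(s['eef_rot']).as_matrix(); p=np.array(s['position'])
    y=np.degrees(np.arctan2(M[1,1],M[0,1]))
    d=M.T@(np.array(T)-p)/25
    print('t',round(s['time_s'],2),'p',p.round(1),'tooly',y.round(1),'w',round(s['grip_width'],1),'grip',np.round(s['grasp_force'],1),'F',np.round(s['contact_force'],1),'units',d.round(3),'twist',None if yaw is None else round((y-yaw)/6,2))
E
python3 - <<'E'
from h import *
go([470,275,230],82)
c=camera_model('wrist');s=observe();M=R.from_rotvec(s['eef_rot'])
print(c, M.inv().apply(np.array(c['xyz'])-s['position']), (M.inv()*R.from_rotvec(c['attitude'])).as_matrix().round(3), s['joint_pos'])
for z in(44,):print(onz('top',(162.5,290.3),z),onz('top',(159.3,318),z))
E
```

```text
t 1.35 p [417.5 362.  230.9] tooly 82.0 w 42.0 grip 0.0 F [ 0.1 -0.4 -1.4] units [-2.564 -3.153  0.036] twist -0.0
{'camera_matrix': array([[351.59396908,   0.        , 319.34590041],
       [  0.        , 351.59396908, 241.0753852 ],
       [  0.        ,   0.        ,   1.        ]]), 'D': array([-0.06515923,  0.        ,  0.        ,  0.        ,  0.        ]), 'xyz': array([344.74581767, 372.38099155, 374.64623136]), 'attitude': array([-0.24117193, -0.20965688,  1.42054733])} [ 7.35494460e+01  9.84041052e-02 -1.43719735e+02] [[ 0.     0.957  0.289]
 [ 1.    -0.    -0.001]
 [-0.     0.289 -0.957]] [ 7.14305641e-01  9.36638857e-02  1.82405874e-01  1.66018464e+00
 -4.12555644e-06  8.53942388e-01]
[499.2 291.6  44. ] [440.5 298.   44. ]
```

Call:
arm_command --plan '[-0.25,-0.5,0.6,0,-0.25,-0.5,0.6,0,-0.25,-0.5,0.6,0,-0.25,-0.5,0.6,0,-0.25,-0.45,0.6,0,0,0,0.5,0,0,0,0.5,0,0,0,0,0,0,0,0,0,0,0,0,0]'

```text
time_s: 2.6
position: [439.4, 297.9, 131.9]
eef_rot: [0.22, 3.133, 0.001]
contact_force: [0.2, 0.2, -0.1]
grip_width: 41.6
grasp_force: 0.0
```

```bash
python3 - <<'E'
from h import *
go([440,297,9])
c=camera_model('wrist');im=get_image('wrist');cv2.imwrite('pics/w1.png',im)
print(proj('wrist',[[440,297,44],[440,297,4],[499,291,44]],c))
E
```

```text
t 2.6 p [439.4 297.9 131.9] tooly 82.0 w 41.6 grip 0.0 F [ 0.2  0.2 -0.1] units [-0.026 -0.034  4.914] twist None
[[317.7 246.9]
 [317.9 231.6]
 [320.9 322.8]]
```

View pics/w1.png

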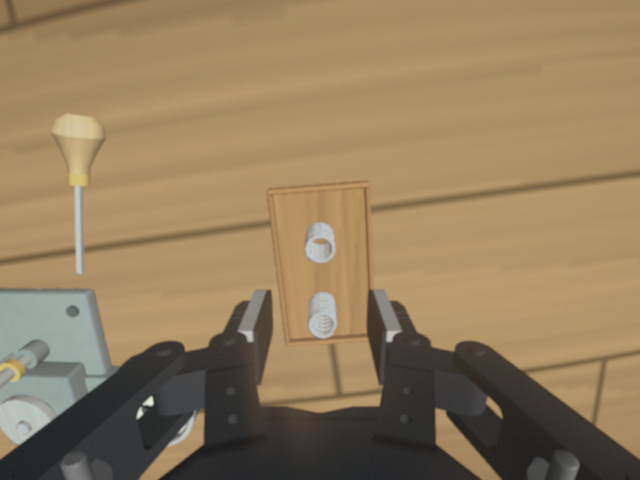

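The wrist view shows the near spring's top ring at about (320,249) and the far one at (322,325), both inside the tray. The open fingers straddle x≈320.

```bash
python3 - <<'E'
from h import *
im=cv2.imread('pics/w1.png');g=cv2.cvtColor(im,cv2.COLOR_BGR2HSV)
for (x,y,w,h),z in [((300,215,45,55),44),((302,288,40,55),44)]:
    m=cv2.inRange(g[y:y+h,x:x+w],(0,0,120),(179,45,255)); m=cv2.morphologyEx(m,cv2.MORPH_CLOSE,np.ones((9,9)))
    c=max(cv2.findContours(m,0,2)[0],key=cv2.contourArea)
    b=cv2.boundingRect(c); print('bbox',b[0]+x,b[1]+y,b[2:])
    wd=b[2]; uv=(x+b[0]+wd/2, y+b[1]+b[3]-wd/2); print(uv,onz('wrist',uv,44))
go([440,297,9])
E
```

```text
bbox 305 222 (31, 41)
(320.5, 247.5) [440.7 298.8  44. ]
bbox 308 288 (29, 55)
(322.5, 328.5) [503.9 291.4  44. ]
t 2.65 p [439.4 297.8 131.8] tooly 82.0 w 41.6 grip 0.0 F [ 0.6  0.4 -0.3] units [-0.025 -0.033  4.912] twist None
```

Call:
arm_command --plan '[-0.05,0.05,0.8,0,0,0,0.8,0,0,0,0.8,0,0,0,0.8,0,0,0,0.7,0,0,0,0.5,0,0,0,0.3,0,0,0,0.2,0,0,0,0,0,0,0,0,0]'

```text
time_s: 3.9
position: [440.9, 298.8, 9.3]
eef_rot: [0.22, 3.133, 0.001]
contact_force: [-0.5, -0.6, 1.1]
grip_width: 41.8
grasp_force: 0.0
```

Call:
arm_command --plan '[0,0,0,0,0,0,0,0,0,0,0,0,0,0,0,0,0,0,0,0,0,0,0,0,0,0,-0.2,0,0,0,-0.8,0,0,0,-1,0,0,0,-1,0]' --hand 10 --newtons 25

```text
time_s: 5.15
position: [440.4, 298.4, 84.3]
eef_rot: [-0.22, -3.133, 0.001]
contact_force: [0.3, 0.4, -0.2]
grip_width: 21.6
grasp_force: 24.5
```

```bash
python3 - <<'E'
from h import *
go([558.5,30,150],82)
c=camera_model('wrist');im=get_image('wrist');cv2.imwrite('pics/w2.png',im)
p=onz('top',(284.4,259.1),55);q=onz('top',(284.4,259.3),61.5);print(p,q)
t=cv2.imread('pics/top0.png');g=cv2.cvtColor(t,cv2.COLOR_BGR2GRAY)[240:280,265:305]
cs=cv2.HoughCircles(cv2.resize(g,None,fx=4,fy=4,interpolation=cv2.INTER_CUBIC),cv2.HOUGH_GRADIENT,1,50,param1=80,param2=15,minRadius=40,maxRadius=60)
print(cs, [onz('top',(265+(x-1.5)/4,240+(y-1.5)/4),55) for x,y,r in cs[0][:2]])
E
```

```text
t 5.15 p [440.4 298.4  84.3] tooly 82.0 w 21.6 grip 24.5 F [ 0.3  0.4 -0.2] units [-6.18  -9.97  -2.626] twist -0.01
[558.1  29.2  55. ] [556.9  28.9  61.5]
[[[75.5 78.5 47.9]]] [array([557.9,  31.1,  55. ])]
```

View pics/w2.png

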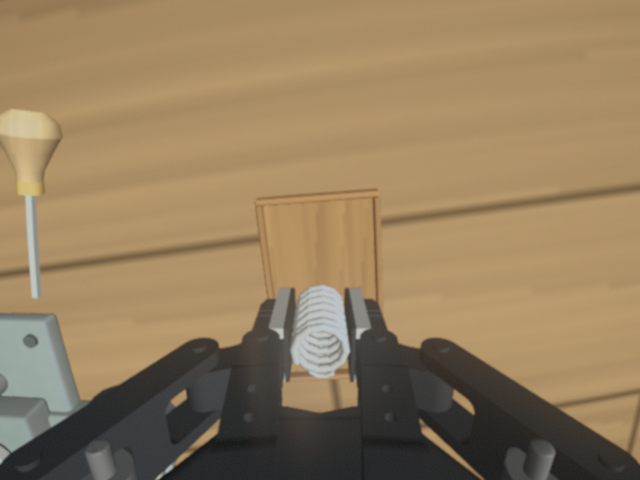

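The spring is held between the pads, with its ring at about (320,351). Next I'll look at the plate from the side, before placing.

Call:
arm_command --plan '[0,-0.5,-1,0,-0.5,-0.6,-1,0,-0.8,-0.6,-1,0,-0.9,-0.6,-0.4,0,-0.9,-0.6,0,0,-0.9,-0.6,0,0,-0.9,-0.6,0,0,-0.8,-0.6,0,0,-0.45,-0.8,0,0,0,0,0,0]'

```text
time_s: 6.45
position: [573.9, 139.7, 168.0]
eef_rot: [-0.223, -3.133, 0.001]
contact_force: [-0.8, -0.3, 0.1]
grip_width: 21.9
grasp_force: 24.6
```

```bash
python3 - <<'E'
from h import *
go([558,30,150],82)
s=observe();c=camera_model('wrist');im=get_image('wrist');cv2.imwrite('pics/w3.png',im)
print(proj('wrist',[[558,30,55]],c))
M=R.from_rotvec(s['eef_rot']).as_matrix();p=s['position']
print('spring axis in tool', M.T@(onz('wrist',(320.5,351),p[2]+34.7,c)-p))
E
```

```text
t 6.45 p [573.9 139.7 168. ] tooly 81.8 w 21.9 grip 24.6 F [-0.8 -0.3  0.1] units [ 0.006 -4.435  0.723] twist -0.03
[[174.7 235.9]]
spring axis in tool [ -0.78594108   0.65498496 -34.69558368]
```

View pics/w3.png

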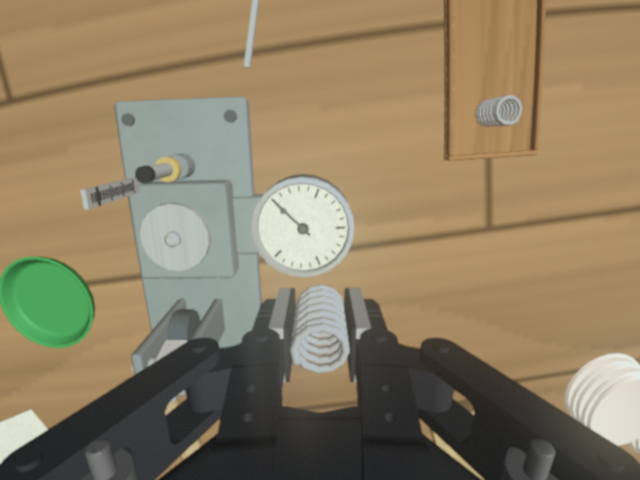

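Here the plate is at about (174,237), the pilot at (173,239) and the dial at (303,227), with the pointer at zero towards (273,199).

```bash
python3 - <<'E'
from h import *
im=cv2.imread('pics/w3.png');g=cv2.cvtColor(im,cv2.COLOR_BGR2GRAY)
x0,y0,k=125,190,4
z=cv2.resize(g[y0:y0+95,x0:x0+100],None,fx=k,fy=k,interpolation=cv2.INTER_CUBIC)
for mr,MR,zz in((110,170,55),(20,45,61.5)):
  cs=cv2.HoughCircles(z,cv2.HOUGH_GRADIENT,1,80,param1=80,param2=12,minRadius=mr,maxRadius=MR)
  for x,y,r in cs[0][:3]:
    uv=(x0+(x-1.5)/k,y0+(y-1.5)/k); print(np.round(uv,1),r/k,onz('wrist',uv,zz))
print('edge yaw', onz('wrist',(116,104),16),onz('wrist',(247,98),16))
print('plate block top edge',onz('wrist',(132,182),47),onz('wrist',(230,180),47),onz('wrist',(238,276),47),onz('wrist',(143,278),47))
E
```

```text
Traceback (most recent call last):
TypeError: 'NoneType' object is not subscriptable
```

```bash
python3 - <<'E'
from h import *
im=cv2.imread('pics/w3.png');g=cv2.cvtColor(im,cv2.COLOR_BGR2GRAY)
m=(g>int((int(g[225,160])+int(g[200,225]))/2)).astype(np.uint8)
n,l,st,ce=cv2.connectedComponentsWithStats(cv2.morphologyEx(m[195:285,132:218].copy(),cv2.MORPH_OPEN,np.ones((3,3))))
i=1+st[1:,4].argmax();print(g[225,160],g[200,225],st[i]);
c=max(cv2.findContours((l==i).astype(np.uint8),0,2)[0],key=cv2.contourArea)
e=cv2.fitEllipse(c);uv=np.array(e[0])+[132,195];print(uv,e,onz('wrist',uv,55))
print('pilot',onz('wrist',(173,239),61.5))
print('edge yaw', onz('wrist',(116,104),16),onz('wrist',(247,98),16))
print('block',onz('wrist',(132,182),47),onz('wrist',(230,180),47),onz('wrist',(238,276),47),onz('wrist',(143,278),47))
E
```

```text
191 157 [   8    9   68   67 3272]
[173.80501556 236.97978592] ((41.805015563964844, 41.97978591918945), (62.262962341308594, 69.73048400878906), 128.2149200439453) [558.6  29.8  55. ]
pilot [558.5  31.9  61.5]
edge yaw [451.   -8.4  16. ] [463.8  98.4  16. ]
block [513.1   4.7  47. ] [523.   80.1  47. ] [600.1  70.1  47. ] [591.   -9.2  47. ]
```

Call:
arm_command --plan '[0,-0.9,0,0,0,-0.9,0,0,0,-0.9,0.3,0,0,-0.9,0.6,0,0,-0.6,0.7,0,0,-0.23,0.8,0,0,0,0.7,0,0,0,0.4,0,0,0,0.2,0,0,0,0,0]'

```text
time_s: 7.75
position: [558.2, 31.5, 76.3]
eef_rot: [-0.22, -3.134, -0.0]
contact_force: [0.1, -0.1, -0.0]
grip_width: 21.6
grasp_force: 24.6
```

```bash
python3 - <<'E'
from h import *
go([558.2,30.1,61])
E
```

```text
t 7.75 p [558.2  31.5  76.3] tooly 82.0 w 21.6 grip 24.6 F [ 0.1 -0.1 -0. ] units [-0.01  -0.055  0.613] twist None
```

Call:
arm_command --plan '[0,-0.05,0.1,0,0,0,0.1,0,0,0,0.1,0,0,0,0.05,0,0,0,0.05,0,0,0,0.02,0,0,0,0.02,0,0,0,0,0,0,0,0,0,0,0,0,0]'

```text
time_s: 9.0
position: [558.0, 30.0, 65.3]
eef_rot: [0.22, 3.134, -0.0]
contact_force: [-0.4, -0.4, 0.4]
grip_width: 21.9
grasp_force: 24.6
```

Call:
arm_command --plan '[0,0,0.04,0,0,0,0.04,0,0,0,0.03,0,0,0,0.02,0,0,0,0.02,0,0,0,0,0,0,0,0,0,0,0,0,0,0,0,0,0,0,0,0,0]'

```text
time_s: 10.25
position: [557.9, 30.0, 61.5]
eef_rot: [-0.22, -3.134, -0.0]
contact_force: [0.0, 0.8, -0.3]
grip_width: 21.8
grasp_force: 24.6
```

```bash
python3 - <<'E'
from h import *
go([558.2,30.1,60.3])
E
```

```text
t 10.25 p [557.9  30.   61.5] tooly 82.0 w 21.8 grip 24.6 F [ 0.   0.8 -0.3] units [-0.01   0.003  0.049] twist None
```

Call:
arm_command --plan '[0,0,0.02,0,0,0,0.02,0,0,0,0.01,0,0,0,0,0,0,0,0,0,0,0,0,0,0,0,0,0,0,0,0,0,0,0,0,0,0,0,0,0]'

```text
time_s: 11.5
position: [557.9, 30.0, 60.3]
eef_rot: [-0.22, -3.134, 0.0]
contact_force: [-0.3, 0.6, -0.2]
grip_width: 21.6
grasp_force: 24.6
```

```bash
python3 - <<'E'
from h import *
for i in range(4):
    go([558.2,30.1,60.3]); im=get_image('scene')
cv2.imwrite('pics/s4.png',cv2.resize(im[220:340,290:430],None,fx=5,fy=5,interpolation=cv2.INTER_CUBIC))
E
```

```text
t 11.5 p [557.9  30.   60.3] tooly 82.0 w 21.6 grip 24.6 F [-0.3  0.6 -0.2] units [-0.01   0.005 -0.001] twist None
t 11.55 p [558.   30.   60.3] tooly 82.0 w 21.8 grip 24.6 F [-0.4 -0.8  0.8] units [-0.009  0.004  0.001] twist None
t 11.6 p [558.   30.   60.3] tooly 82.0 w 21.6 grip 24.6 F [-0.1 -0.7 -0.3] units [-0.009  0.003 -0.001] twist None
t 11.65 p [557.9  30.   60.3] tooly 82.0 w 21.9 grip 24.6 F [ 0.1 -0.9 -0.1] units [-0.01   0.004 -0.   ] twist None
```

View pics/s4.png

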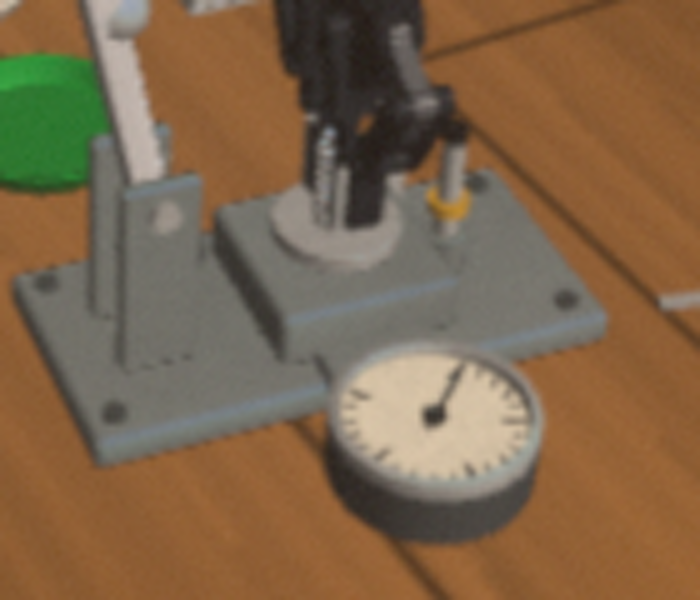

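The scene crop shows the spring standing on the plate between the pads with the dial still about zero. I'll ease down 0.5 mm and release.

Call:
arm_command --plan '[0,0,0.01,0,0,0,0.01,0,0,0,0,0,0,0,0,0,0,0,0,0,0,0,0,0,0,0,0,0,0,0,0,0,0,0,0,0,0,0,0,0]'

```text
time_s: 12.95
position: [558.0, 30.0, 59.8]
eef_rot: [0.22, 3.134, 0.0]
contact_force: [0.1, -0.1, 1.1]
grip_width: 21.6
grasp_force: 24.7
```

Call:
arm_command --plan '[0,0,0,0,0,0,0,0,0,0,0,0,0,0,0,0,0,0,0,0,0,0,-0.3,0,0,0,-0.8,0,0,0,-1,0,0,0,-1,0,0,0,-0.9,0]' --hand 42

```text
time_s: 14.2
position: [558.1, 30.0, 161.4]
eef_rot: [0.22, 3.133, 0.0]
contact_force: [0.6, 0.4, -0.4]
grip_width: 42.2
grasp_force: 0.0
```

```bash
python3 - <<'E'
from h import *
c=camera_model('wrist');P=np.array([558.6,30.4,0])
go([558.2,30.1,60.3])
w=get_image('wrist');t=get_image('top');cv2.imwrite('pics/w5.png',w);cv2.imwrite('pics/t5.png',t)
print(proj('wrist',[[558.6,30.4,95],[558.6,30.4,55]],c))
kt=cv2.resize(t[150:300,210:340],None,fx=3,fy=3,interpolation=cv2.INTER_CUBIC)
ws=w[150:375,170:470]; ws=cv2.resize(ws,(400,300))
o=np.zeros((450,790,3),np.uint8);o[:450,:390]=kt;o[:300,390:790]=ws
cv2.imwrite('pics/m5.png',o)
E
```

```text
t 14.2 p [558.1  30.  161.4] tooly 82.0 w 42.2 grip 0.0 F [ 0.6  0.4 -0.4] units [-1.000e-03  2.000e-03  4.043e+00] twist None
[[319.6 256.9]
 [319.5 238.9]]
```

View pics/m5.png

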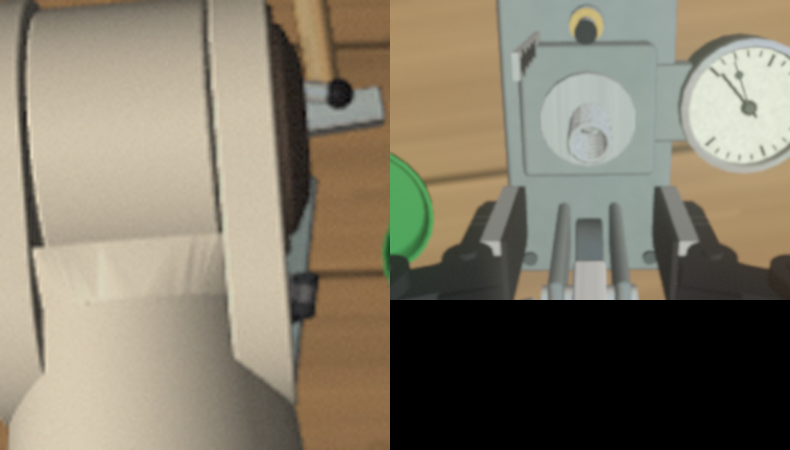

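The spring stands on the pilot, in full-frame pixels at about (319,257) as predicted, and the drag hand shows only a small maximum (about 2 N). Now I'll go to the handle.

Call:
arm_command --plan '[0,0,-0.52,1,0,0,-0.52,1,0,0,-0.52,1,0,0,-0.52,1,0,0,-0.52,1,0,0,-0.52,1,0,0,-0.52,1,0,0,-0.52,1,0,0,-0.52,1,0,0,-0.52,1]'

```text
time_s: 15.55
position: [557.9, 30.0, 289.5]
eef_rot: [-1.762, -2.6, 0.001]
contact_force: [-0.8, 0.2, 0.9]
grip_width: 42.0
grasp_force: 0.0
```

Call:
arm_command --plan '[0,0,0,1,0,0,0,1,0,0,0,1,0,0,0,1,0,0,0,1,0.2,0.7,0,0,0.3,0.9,0,0,0.3,0.9,0,0,0.2,0.5,0,0,0,0,0,0]'

```text
time_s: 16.8
position: [636.2, 44.5, 288.2]
eef_rot: [-2.371, -2.06, 0.002]
contact_force: [0.9, 0.6, -0.5]
grip_width: 41.9
grasp_force: 0.0
```

```bash
python3 - <<'E'
from h import *
go([681.5,47,237.5],-8)
c=camera_model('wrist');w=get_image('wrist');cv2.imwrite('pics/w6.png',w);print(observe()['joint_pos'].round(2))
print(proj('wrist',[[677,14.5,256],[681.5,47,256],[686,80,256]],c))
E
```

```text
t 16.8 p [636.2  44.5 288.2] tooly -8.0 w 41.9 grip 0.0 F [ 0.9  0.6 -0.5] units [0.355 1.784 2.025] twist -0.01
[ 0.07  0.35  0.6   1.82 -0.    1.78]
[[398.4 317.1]
 [402.5 262.4]
 [406.7 200.6]]
```

View pics/w6.png

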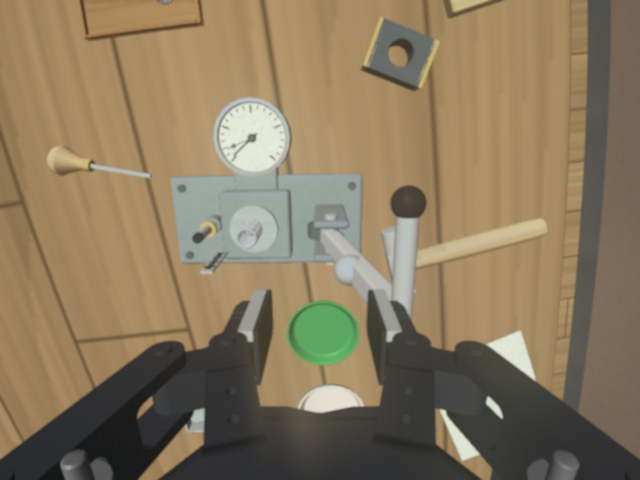

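The wrist view shows the raised lever's bar running from the knob at (408,202) down at x≈404, which matches the prediction. I'll go over it and descend.

Call:
arm_command --plan '[0.12,0.6,0,0,0.12,0.6,0,0,0.12,0.58,0,0,0,0,0,0,0,0,0.4,0,0,0,0.5,0,0,0,0.5,0,0,0,0.4,0,0,0,0.2,0,0,0,0,0]'

```text
time_s: 18.1
position: [680.7, 46.9, 239.8]
eef_rot: [-2.372, -2.06, 0.0]
contact_force: [-1.0, -0.4, -0.6]
grip_width: 41.9
grasp_force: 0.0
```

```bash
python3 - <<'E'
from h import *
go([681.5,47,237.5],-8)
c=camera_model('wrist');w=get_image('wrist')
cv2.imwrite('pics/w7.png',w);print(observe()['joint_pos'].round(2))
g=cv2.cvtColor(w,cv2.COLOR_BGR2GRAY)
for r in (290,310,330): print(r,g[r,270:370:4])
E
```

```text
t 18.1 p [680.7  46.9 239.8] tooly -8.0 w 41.9 grip 0.0 F [-1.  -0.4 -0.6] units [0.006 0.03  0.092] twist -0.01
[ 0.07  0.44  0.62  1.75 -0.    1.78]
290 [ 96 139 153 175 184 181 184 183 155 156 183 192 193 192 183 166 130 141
 144 147 149 152 160 189 189]
310 [ 70 191 192 192 188 192 186 184 186 176 181 192 193 192 183 166 130 143
 146 146 146 150 153 149 160]
330 [ 68 113 122 131 136 164 187 186 184 186 178 191 193 192 184 165 131 145
 149 145 145 147 151 151 126]
```

Call:
arm_command --plan '[0,0,0,0,0,0,0,0,0,0,0,0,0,0,0,0,0,0,0,0,0,0,0,0,0,0,0,0,0,0,0,0,0,0,0,0,0,0,0,0]' --hand 4 --newtons 30

```text
time_s: 19.4
position: [681.2, 47.0, 240.2]
eef_rot: [2.371, 2.06, 0.001]
contact_force: [1.7, 0.1, 5.8]
grip_width: 10.7
grasp_force: 29.6
```

```bash
cat >> h.py <<'E'
def arc(q0,q1,n):
    q=np.linspace(q0,q1,n+1); Y=np.round(-165*np.cos(q)/25,2); Z=np.round(-165*np.sin(q)/25,2)
    print([v for a,b in zip(np.diff(Y),np.diff(Z)) for v in (0,round(float(a),2),round(float(b),2),0)])
E
python3 - <<'E'
from h import *
go([681.5,47,237.5],-8)
arc(1.78,1.08,10);arc(1.08,0.38,10)
E
```

```text
t 19.4 p [681.2  47.  240.2] tooly -8.0 w 10.7 grip 29.6 F [1.7 0.1 5.8] units [0.002 0.011 0.108] twist -0.01
[0, -0.45, -0.08, 0, 0, -0.46, -0.04, 0, 0, -0.47, -0.02, 0, 0, -0.46, 0.02, 0, 0, -0.46, 0.05, 0, 0, -0.45, 0.08, 0, 0, -0.45, 0.11, 0, 0, -0.44, 0.14, 0, 0, -0.43, 0.18, 0, 0, -0.41, 0.2, 0]
[0, -0.4, 0.23, 0, 0, -0.38, 0.26, 0, 0, -0.37, 0.29, 0, 0, -0.34, 0.31, 0, 0, -0.32, 0.33, 0, 0, -0.29, 0.35, 0, 0, -0.27, 0.38, 0, 0, -0.25, 0.39, 0, 0, -0.21, 0.41, 0, 0, -0.19, 0.42, 0]
```

Call:
arm_command --plan '[0,-0.45,-0.08,0,0,-0.46,-0.04,0,0,-0.47,-0.02,0,0,-0.46,0.02,0,0,-0.46,0.05,0,0,-0.45,0.08,0,0,-0.45,0.11,0,0,-0.44,0.14,0,0,-0.43,0.18,0,0,-0.41,0.2,0]'

```text
time_s: 20.65
position: [569.8, 61.9, 223.5]
eef_rot: [2.371, 2.059, -0.002]
contact_force: [2.2, -5.3, -0.5]
grip_width: 10.9
grasp_force: 29.8
```

```bash
python3 - <<'E'
from h import *
go([681.5,47,237.5],-8)
E
```

```text
t 20.65 p [569.8  61.9 223.5] tooly -8.1 w 10.9 grip 29.8 F [ 2.2 -5.3 -0.5] units [ 0.038  4.508 -0.56 ] twist -0.01
```

Call:
arm_command --plan '[0,-0.4,0.23,0,0,-0.38,0.26,0,0,-0.37,0.29,0,0,-0.34,0.31,0,0,-0.32,0.33,0,0,-0.29,0.35,0,0,-0.27,0.38,0,0,-0.25,0.39,0,0,-0.21,0.41,0,0,-0.19,0.42,0]'

```text
time_s: 21.9
position: [495.0, 72.5, 138.9]
eef_rot: [2.372, 2.059, -0.002]
contact_force: [3.5, -6.3, 0.3]
grip_width: 10.9
grasp_force: 29.2
```

```bash
python3 - <<'E'
from h import *
go([681.5,47,237.5],-8)
c=camera_model('wrist');w=get_image('wrist');s=get_image('scene')
cv2.imwrite('pics/w8.png',w);cv2.imwrite('pics/s8.png',s)
o=np.zeros((480,800,3),np.uint8);o[:360,:480]=cv2.resize(w,(480,360));o[:300,480:]=cv2.resize(s[195:345,270:430],(320,300))
cv2.imwrite('pics/m8.png',o)
u=np.array([.9905,-.1375]);v=np.array([.1375,.9905])
print(proj('wrist',[[567.9,126,34]],c),proj('scene',[[567.9,126,34]]))
arc(.38,.2,6)
E
```

```text
t 21.9 p [495.   72.5 138.9] tooly -8.1 w 10.9 grip 29.2 F [ 3.5 -6.3  0.3] units [ 0.03   7.528 -3.944] twist -0.01
[[412.6 151.8]] [[379.1 300.6]]
[0, -0.07, 0.19, 0, 0, -0.06, 0.18, 0, 0, -0.06, 0.19, 0, 0, -0.06, 0.19, 0, 0, -0.05, 0.2, 0, 0, -0.04, 0.19, 0]
```

View pics/m8.png

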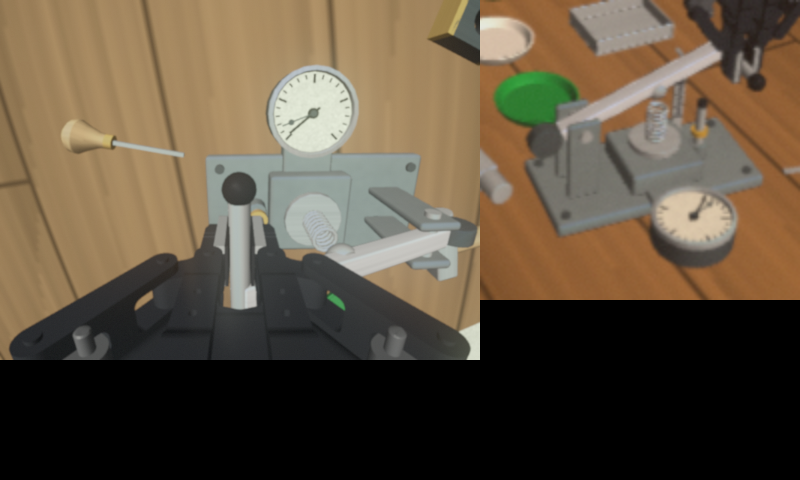

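The wrist view shows the dial clearly (pointer still at zero), with the spring under the foot. I'm continuing down towards the spring.

Call:
arm_command --plan '[0,-0.07,0.19,0,0,-0.06,0.18,0,0,-0.06,0.19,0,0,-0.06,0.19,0,0,-0.05,0.2,0,0,-0.04,0.19,0,0,0,0,0,0,0,0,0,0,0,0,0,0,0,0,0]'

```text
time_s: 23.25
position: [486.8, 73.6, 110.3]
eef_rot: [2.372, 2.059, -0.003]
contact_force: [2.0, -6.0, -1.5]
grip_width: 10.9
grasp_force: 29.1
```

```bash
cat >> h.py <<'E'
def dial(tag,save=True):
    # polar unwrap of the dial seen by wrist: darkest radial lines; angle cw from image
    c=camera_model('wrist');w=get_image('wrist');cv2.imwrite(f'pics/d{tag}.png',w)
    g=cv2.cvtColor(w,cv2.COLOR_BGR2GRAY).astype(np.float32)
    C=np.array([567.9,126,34.]); a=np.radians(np.arange(0,360,1.))
    # refine centre: dial face blob
    p0=proj('wrist',[C],c)[0]; hs=cv2.cvtColor(w,cv2.COLOR_BGR2HSV)
    m=np.zeros_like(hs[...,0]);cv2.circle(m,tuple(int(v) for v in p0),75,255,-1)
    b=((g>205).astype(np.uint8)*255)&m
    b=cv2.morphologyEx(b,cv2.MORPH_CLOSE,np.ones((15,15)))
    k=max(cv2.findContours(b,0,2)[0],key=cv2.contourArea);e=cv2.fitEllipse(cv2.convexHull(k))
    C=onz('wrist',e[0],34,c).astype(float)
    prof=[]
    for r0,r1 in((8,15),(15,21)):
        v=0
        for r in np.linspace(r0,r1,8):
            P=np.c_[C[0]+r*np.cos(-a),C[1]+r*np.sin(-a),np.full(a.size,34.)]
            uv=proj('wrist',P,c).astype(np.float32)
            v=v+cv2.remap(g,uv[:,0:1],uv[:,1:2],cv2.INTER_LINEAR)[:,0]/8
        prof.append(v)
    out=[]
    for v in prof:
        d=np.median(v)-v; pk=[i for i in range(360) if d[i]>15 and d[i]==max(d[(i+j)%360] for j in range(-8,9))]
        r=[]
        for i in pk:
            j=np.arange(-6,7);ww=np.clip(d[(i+j)%360],0,None);r.append((round(float(i+(j*ww).sum()/ww.sum()),1),int(d[i])))
        out.append(r)
    print('dial C',C.round(1),'ell',np.round(e[1],1),'inner',out[0],'outer',out[1])
E
python3 - <<'E'
from h import *
go([0,0,0],-8)
dial('9')
arc(.2,.1,10)
E
```

```text
t 23.25 p [486.8  73.6 110.3] tooly -8.1 w 10.9 grip 29.1 F [ 2.  -6.  -1.5] units [ -5.644 -18.865   4.427] twist -0.01
dial C [570.4 127.8  34. ] ell [111.  121.4] inner [(143.0, 103)] outer [(145.1, 107), (160.2, 70)]
[0, -0.01, 0.06, 0, 0, -0.01, 0.07, 0, 0, -0.01, 0.06, 0, 0, -0.02, 0.07, 0, 0, -0.01, 0.06, 0, 0, -0.01, 0.07, 0, 0, 0.0, 0.06, 0, 0, -0.01, 0.07, 0, 0, -0.01, 0.07, 0, 0, -0.01, 0.06, 0]
```

Call:
arm_command --plan '[0,-0.01,0.06,0,0,-0.01,0.07,0,0,-0.01,0.06,0,0,-0.02,0.07,0,0,-0.01,0.06,0,0,-0.01,0.07,0,0,0,0.06,0,0,-0.01,0.07,0,0,-0.01,0.07,0,0,-0.01,0.06,0]'

```text
time_s: 24.55
position: [484.9, 74.0, 95.0]
eef_rot: [2.371, 2.058, -0.0]
contact_force: [1.4, -6.8, 5.3]
grip_width: 10.8
grasp_force: 29.9
```

```bash
python3 - <<'E'
from h import *
go([0,0,0],-8)
dial('10')
arc(.1,.03,10)
E
```

```text
t 24.55 p [484.9  74.   95. ] tooly -8.1 w 10.8 grip 29.9 F [ 1.4 -6.8  5.3] units [ -5.65  -18.794   3.78 ] twist -0.01
dial C [570.2 128.   34. ] ell [117.8 130.1] inner [(53.0, 26), (227.6, 99)] outer [(227.8, 98)]
[0, 0.0, 0.05, 0, 0, -0.01, 0.04, 0, 0, 0.0, 0.05, 0, 0, 0.0, 0.05, 0, 0, -0.01, 0.04, 0, 0, 0.0, 0.05, 0, 0, 0.0, 0.04, 0, 0, 0.0, 0.05, 0, 0, -0.01, 0.05, 0, 0, 0.0, 0.04, 0]
```

Call:
arm_command --plan '[0,0,0.05,0,0,-0.01,0.04,0,0,0,0.05,0,0,0,0.05,0,0,-0.01,0.04,0,0,0,0.05,0,0,0,0.04,0,0,0,0.05,0,0,-0.01,0.05,0,0,0,0.04,0]'

```text
time_s: 25.85
position: [484.4, 74.1, 84.1]
eef_rot: [2.37, 2.058, 0.001]
contact_force: [1.6, -7.3, 8.7]
grip_width: 10.8
grasp_force: 30.4
```

```bash
python3 - <<'E'
from h import *
go([0,0,0],-8)
dial('11');go([0,0,0],-8)
E
```

```text
t 25.85 p [484.4  74.1  84.1] tooly -8.1 w 10.8 grip 30.4 F [ 1.6 -7.3  8.7] units [ -5.653 -18.777   3.325] twist -0.01
dial C [570.1 128.1  34. ] ell [123.4 137.2] inner [(103.4, 20), (302.0, 96)] outer [(299.9, 98)]
t 25.9 p [484.4  74.1  84. ] tooly -8.1 w 10.9 grip 30.4 F [ 1.1 -7.   6.4] units [ -5.652 -18.777   3.322] twist -0.01
```

Call:
arm_command --plan '[0,0,0.01,0,0,0,0.01,0,0,0,0.01,0,0,0,0.01,0,0,0,0,0,0,0,0,0,0,0,0,0,0,0,0,0,0,0,0,0,0,0,0,0]'

```text
time_s: 27.15
position: [484.4, 74.1, 83.0]
eef_rot: [2.371, 2.058, 0.001]
contact_force: [2.1, -6.5, 7.9]
grip_width: 10.9
grasp_force: 30.5
```

```bash
python3 - <<'E'
from h import *
go([0,0,0],-8)
for i in range(3):dial('12');go([0,0,0],-8)
E
```

```text
t 27.15 p [484.4  74.1  83. ] tooly -8.1 w 10.9 grip 30.5 F [ 2.1 -6.5  7.9] units [ -5.653 -18.773   3.287] twist -0.01
dial C [570.1 128.1  34. ] ell [124.3 137.9] inner [(108.3, 18), (308.0, 93)] outer [(305.2, 98)]
t 27.2 p [484.4  74.1  83. ] tooly -8.1 w 10.7 grip 30.5 F [ 2.1 -6.8  6.5] units [ -5.653 -18.772   3.286] twist -0.01
dial C [570.  128.1  34. ] ell [124.2 137.9] inner [(107.4, 18), (308.3, 92)] outer [(305.8, 99)]
t 27.25 p [484.3  74.1  83. ] tooly -8.1 w 10.9 grip 30.5 F [ 2.3 -6.2  6.2] units [ -5.652 -18.772   3.287] twist -0.01
dial C [570.1 128.1  34. ] ell [124.1 137.9] inner [(109.0, 18), (308.0, 93)] outer [(305.2, 98)]
t 27.3 p [484.4  74.1  83. ] tooly -8.1 w 10.4 grip 30.5 F [ 2.1 -7.8  7.6] units [ -5.652 -18.773   3.287] twist -0.01
```

Call:
arm_command --plan '[0,0,0.01,0,0,0,0.01,0,0,0,0.01,0,0,0,0.01,0,0,0,0.01,0,0,0,0,0,0,0,0,0,0,0,0,0,0,0,0,0,0,0,0,0]'

```text
time_s: 28.55
position: [484.3, 74.1, 81.8]
eef_rot: [2.37, 2.058, 0.001]
contact_force: [0.5, -6.6, 8.1]
grip_width: 10.6
grasp_force: 30.5
```

```bash
python3 - <<'E'
from h import *
go([0,0,0],-8)
for i in range(2):dial('13');go([0,0,0],-8)
E
```

```text
t 28.55 p [484.3  74.1  81.8] tooly -8.1 w 10.6 grip 30.5 F [ 0.5 -6.6  8.1] units [ -5.652 -18.772   3.238] twist -0.01
dial C [570.  128.1  34. ] ell [124.7 138.7] inner [(114.9, 17), (316.3, 94)] outer [(313.7, 98)]
t 28.6 p [484.4  74.1  81.8] tooly -8.1 w 10.4 grip 30.5 F [ 1.5 -7.4  8.3] units [ -5.653 -18.773   3.238] twist -0.01
dial C [570.  128.1  34. ] ell [124.7 138.7] inner [(114.9, 16), (316.3, 93)] outer [(313.4, 98)]
t 28.65 p [484.4  74.1  81.8] tooly -8.1 w 10.6 grip 30.5 F [ 1.9 -6.9  7.8] units [ -5.653 -18.773   3.238] twist -0.01
```

Call:
arm_command --plan '[0,0,0.01,0,0,0,0.01,0,0,0,0.01,0,0,0,0.01,0,0,0,0,0,0,0,0,0,0,0,0,0,0,0,0,0,0,0,0,0,0,0,0,0]'

```text
time_s: 29.9
position: [484.4, 74.1, 80.8]
eef_rot: [2.37, 2.058, 0.001]
contact_force: [1.1, -8.4, 7.7]
grip_width: 11.0
grasp_force: 30.6
```

```bash
python3 - <<'E'
from h import *
go([0,0,0],-8)
for i in range(2):dial('14');go([0,0,0],-8)
E
```

```text
t 29.9 p [484.4  74.1  80.8] tooly -8.1 w 11.0 grip 30.6 F [ 1.1 -8.4  7.7] units [ -5.653 -18.773   3.199] twist -0.01
dial C [570.  128.1  34. ] ell [125.4 139.2] inner [(118.7, 15), (322.4, 93)] outer [(320.0, 98)]
t 29.95 p [484.3  74.1  80.8] tooly -8.1 w 11.1 grip 30.6 F [ 1.7 -7.1  7.9] units [ -5.652 -18.772   3.199] twist -0.01
dial C [570.  128.1  34. ] ell [125.3 139.2] inner [(118.6, 15), (322.4, 93)] outer [(319.9, 98)]
t 30.0 p [484.3  74.1  80.8] tooly -8.1 w 10.7 grip 30.6 F [ 1.9 -6.7  8.9] units [ -5.653 -18.772   3.2  ] twist -0.01
```

Call:
arm_command --plan '[0,0,0.01,0,0,0,0.01,0,0,0,0.01,0,0,0,0.01,0,0,0,0,0,0,0,0,0,0,0,0,0,0,0,0,0,0,0,0,0,0,0,0,0]'

```text
time_s: 31.25
position: [484.4, 74.1, 80.1]
eef_rot: [2.37, 2.058, 0.001]
contact_force: [0.2, -6.7, 10.5]
grip_width: 10.8
grasp_force: 30.9
```

```bash
python3 - <<'E'
from h import *
go([0,0,0],-8)
for i in range(2):dial('15');go([0,0,0],-8)
E
```

```text
t 31.25 p [484.4  74.1  80.1] tooly -8.1 w 10.8 grip 30.9 F [ 0.2 -6.7 10.5] units [ -5.653 -18.774   3.166] twist -0.01
dial C [570.  128.1  34. ] ell [125.6 139.8] inner [(326.5, 91)] outer [(323.9, 97)]
t 31.3 p [484.4  74.1  80.2] tooly -8.1 w 10.8 grip 30.9 F [ 0.9 -7.5 10.4] units [ -5.653 -18.775   3.166] twist -0.01
dial C [570.  128.1  34. ] ell [125.6 139.7] inner [(327.0, 91)] outer [(323.9, 98)]
t 31.35 p [484.4  74.1  80.1] tooly -8.1 w 10.7 grip 30.9 F [-0.  -7.5 10.5] units [ -5.653 -18.775   3.166] twist -0.01
```

Call:
arm_command --plan '[0,0,0.01,0,0,0,0,0,0,0,0,0,0,0,0,0,0,0,0,0,0,0,0,0,0,0,0,0,0,0,0,0,0,0,0,0,0,0,0,0]'

```text
time_s: 32.6
position: [484.4, 74.1, 80.0]
eef_rot: [2.37, 2.058, 0.001]
contact_force: [-0.2, -7.2, 10.8]
grip_width: 10.9
grasp_force: 30.9
```

```bash
python3 - <<'E'
from h import *
go([0,0,0],-8)
for i in range(3):dial('16');go([0,0,0],-8)
w=cv2.imread('pics/d16.png');c=proj('wrist',[[570,128,34]])[0].astype(int)
cv2.imwrite('pics/m16.png',cv2.resize(w[max(0,c[1]-80):c[1]+80,c[0]-110:c[0]+110],None,fx=3,fy=3,interpolation=cv2.INTER_CUBIC))
arc(0,.1,10);arc(.1,.9,10);arc(.9,1.78,10)
E
```

```text
t 32.6 p [484.4  74.1  80. ] tooly -8.1 w 10.9 grip 30.9 F [-0.2 -7.2 10.8] units [ -5.653 -18.776   3.159] twist -0.01
dial C [570.  128.1  34. ] ell [125.7 139.8] inner [(327.3, 91)] outer [(324.9, 98)]
t 32.65 p [484.4  74.1  80. ] tooly -8.1 w 10.7 grip 30.9 F [-0.4 -6.1 11.2] units [ -5.654 -18.776   3.159] twist -0.01
dial C [570.  128.1  34. ] ell [125.7 139.8] inner [(327.3, 91)] outer [(324.9, 98)]
t 32.7 p [484.4  74.1  80. ] tooly -8.1 w 11.2 grip 30.9 F [ 0.9 -6.8 12.1] units [ -5.654 -18.775   3.159] twist -0.01
dial C [570.  128.1  34. ] ell [125.7 139.8] inner [(327.3, 92)] outer [(324.9, 98)]
t 32.75 p [484.4  74.1  80. ] tooly -8.1 w 11.0 grip 30.9 F [-1.4 -7.1 11.2] units [ -5.653 -18.775   3.159] twist -0.01
[0, 0.0, -0.07, 0, 0, 0.0, -0.06, 0, 0, 0.0, -0.07, 0, 0, 0.01, -0.06, 0, 0, 0.0, -0.07, 0, 0, 0.0, -0.07, 0, 0, 0.01, -0.06, 0, 0, 0.0, -0.07, 0, 0, 0.01, -0.06, 0, 0, 0.0, -0.07, 0]
[0, 0.08, -0.52, 0, 0, 0.11, -0.52, 0, 0, 0.16, -0.5, 0, 0, 0.19, -0.49, 0, 0, 0.24, -0.47, 0, 0, 0.27, -0.46, 0, 0, 0.31, -0.43, 0, 0, 0.34, -0.4, 0, 0, 0.37, -0.38, 0, 0, 0.4, -0.34, 0]
[0, 0.47, -0.34, 0, 0, 0.5, -0.3, 0, 0, 0.52, -0.25, 0, 0, 0.54, -0.21, 0, 0, 0.56, -0.15, 0, 0, 0.57, -0.11, 0, 0, 0.58, -0.06, 0, 0, 0.58, -0.01, 0, 0, 0.58, 0.05, 0, 0, 0.57, 0.09, 0]
```

View pics/m16.png

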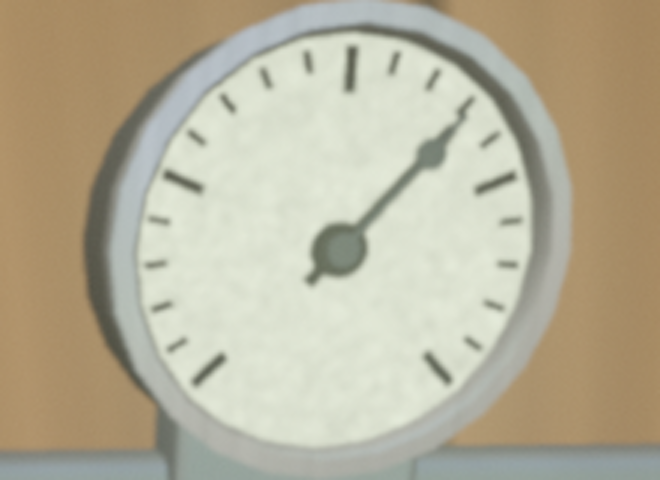

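The dial reads 13 N, with the pointer on the third mark past 10. The lever rests on the stop: the reading has stopped climbing and the extra force is only about 3 N. So the spring is sound and goes in the white dish. I've held it for over 1 s, and now I'll raise the lever.

Call:
arm_command --plan '[0,0,-0.07,0,0,0,-0.06,0,0,0,-0.07,0,0,0.01,-0.06,0,0,0,-0.07,0,0,0,-0.07,0,0,0.01,-0.06,0,0,0,-0.07,0,0,0.01,-0.06,0,0,0,-0.07,0]'

```text
time_s: 34.0
position: [484.9, 74.0, 95.0]
eef_rot: [2.371, 2.058, -0.001]
contact_force: [5.1, -6.4, 0.3]
grip_width: 10.7
grasp_force: 30.1
```

Call:
arm_command --plan '[0,0.08,-0.52,0,0,0.11,-0.52,0,0,0.16,-0.5,0,0,0.19,-0.49,0,0,0.24,-0.47,0,0,0.27,-0.46,0,0,0.31,-0.43,0,0,0.34,-0.4,0,0,0.37,-0.38,0,0,0.4,-0.34,0]'

```text
time_s: 35.25
position: [543.0, 66.7, 210.3]
eef_rot: [-2.368, -2.058, 0.003]
contact_force: [-21.3, 0.8, 20.4]
grip_width: 10.9
grasp_force: 30.6
```

Call:
arm_command --plan '[0,0.47,-0.34,0,0,0.5,-0.3,0,0,0.52,-0.25,0,0,0.54,-0.21,0,0,0.56,-0.15,0,0,0.57,-0.11,0,0,0.58,-0.06,0,0,0.58,-0.01,0,0,0.58,0.05,0,0,0.57,0.09,0]'

```text
time_s: 36.5
position: [681.3, 48.5, 240.7]
eef_rot: [-2.369, -2.06, -0.003]
contact_force: [-1.7, 5.2, -1.8]
grip_width: 10.5
grasp_force: 31.8
```

```bash
python3 - <<'E'
from h import *
go([558,30,161],82); print(observe()['joint_pos'].round(2))
E
```

```text
t 36.5 p [681.3  48.5 240.7] tooly -8.0 w 10.5 grip 31.8 F [-1.7  5.2 -1.8] units [-1.425 -4.782  3.188] twist -15.0
[0.07 0.44 0.63 1.75 0.   1.78]
```

Call:
arm_command --plan '[0,0,0,0,0,0,0,0,0,0,0,0,0,0,0,0,0,0,0,0,0,0,-0.5,0,0,0,-0.8,0,0,0,-0.7,0,0,-0.4,0,0,0,-0.8,0,0]' --hand 42

```text
time_s: 37.75
position: [651.4, 51.1, 289.8]
eef_rot: [-2.372, -2.06, 0.0]
contact_force: [-0.2, 0.9, 1.1]
grip_width: 42.1
grasp_force: 0.0
```

Call:
arm_command --plan '[-0.4,-0.9,0,0,-0.5,-0.9,0,0,-0.5,-0.9,0,0,0,-0.9,0,-1,0,0,0,-1,0,0,0,-1,0,0,0,-1,0,0,0,-1,0,0,0,-1,0,0,0,-1]'

```text
time_s: 39.0
position: [557.2, 29.1, 290.4]
eef_rot: [1.471, 2.776, 0.0]
contact_force: [-0.1, -0.1, -0.2]
grip_width: 42.2
grasp_force: 0.0
```

Call:
arm_command --plan '[0,0,0,-1,0,0,0,-1,0,0,0.3,-1,0,0,0.6,-1,0,0,0.8,-1,0,0,0.8,-1,0,0,0.8,-1,0,0,0.8,-1,0,0,0.6,0,0,0,0,0]'

```text
time_s: 40.25
position: [556.8, 29.1, 171.9]
eef_rot: [-0.224, -3.132, 0.0]
contact_force: [0.1, 0.1, 0.4]
grip_width: 42.0
grasp_force: 0.0
```

```bash
python3 - <<'E'
from h import *
go([558.2,30.2,60.5],82)
c=camera_model('wrist');w=get_image('wrist');cv2.imwrite('pics/w17.png',w)
print(proj('wrist',[[558.6,30.4,95],[558.6,30.4,55]],c))
x,y=proj('wrist',[[558.6,30.4,95]],c)[0].astype(int)
cv2.imwrite('pics/c17.png',cv2.resize(w[y-110:y+130,x-160:x+160],None,fx=2,fy=2))
E
```

```text
t 40.25 p [556.8  29.1 171.9] tooly 81.8 w 42.0 grip 0.0 F [0.1 0.1 0.4] units [-0.058  0.054  4.455] twist -0.03
[[321.4 253.5]
 [321.1 236.8]]
```

View pics/c17.png

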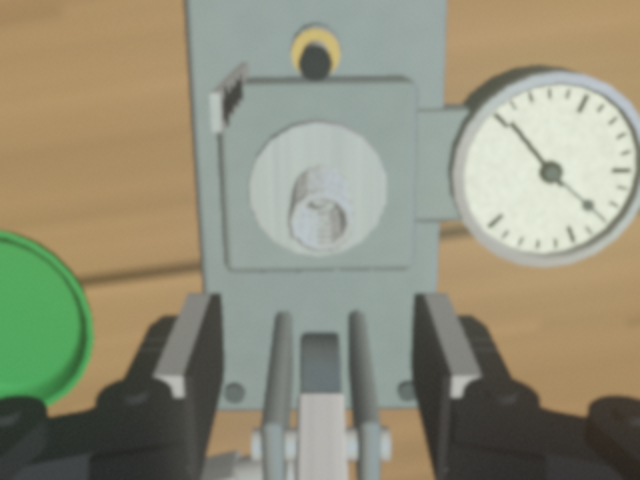

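The spring stands upright, the lever is up and the drag hand rests at 13 N. I'll pick the spring up.

Call:
arm_command --plan '[-0.06,0.05,0.6,0,0,0,0.8,0,0,0,0.8,0,0,0,0.8,0,0,0,0.7,0,0,0,0.4,0,0,0,0.2,0,0,0,0.12,0,0,0,0,0,0,0,0,0]'

```text
time_s: 41.55
position: [559.3, 30.2, 62.8]
eef_rot: [0.22, 3.133, 0.0]
contact_force: [0.8, 0.7, -0.3]
grip_width: 41.8
grasp_force: 0.0
```

Call:
arm_command --plan '[0,0,0,0,0,0,0,0,0,0,0,0,0,0,0,0,0,0,0,0,0,0,0,0,0,0,-0.2,0,0,0,-0.6,0,0,0,-1,0,0,0,-1,0]' --hand 10 --newtons 25

```text
time_s: 42.8
position: [558.9, 30.1, 134.0]
eef_rot: [0.22, 3.133, 0.0]
contact_force: [0.4, 0.3, -1.7]
grip_width: 21.6
grasp_force: 24.5
```

Call:
arm_command --plan '[0,0,-0.5,0,0,-0.5,0,0,0,-0.9,0,0,0,-1,0,0,0,-1,0,0,-0.2,-1,0,0,-0.4,-1,0,0,-0.5,-1,0,0,-0.5,-1,0,0,-0.5,-1,0,0]'

```text
time_s: 44.05
position: [581.0, -186.7, 143.5]
eef_rot: [-0.221, -3.132, -0.0]
contact_force: [-0.0, -0.1, -0.0]
grip_width: 21.7
grasp_force: 24.5
```

```bash
python3 - <<'E'
from h import *
go([606.5,-269.6,12],82)
c=camera_model('wrist');w=get_image('wrist');cv2.imwrite('pics/w18.png',w)
hs=cv2.cvtColor(w,cv2.COLOR_BGR2HSV)
print(proj('wrist',[[606.5,-269.6,16]],c))
m=cv2.inRange(hs,(0,0,185),(179,45,255))
for k in sorted(cv2.findContours(m,0,2)[0],key=cv2.contourArea)[-4:]:
    x,y,a,b=cv2.boundingRect(k);print((x,y,a,b),onz('wrist',(x+a/2,y+b/2),16,c))
E
```

```text
t 44.05 p [ 581.  -186.7  143.5] tooly 81.9 w 21.7 grip 24.5 F [-0.  -0.1 -0. ] units [-1.487 -3.142  5.255] twist -0.01
[[224.7 274.1]]
(294, 282, 54, 82) [ 663.  -196.5   16. ]
(601, 136, 39, 76) [567.2  60.5  16. ]
(165, 219, 119, 110) [ 606.4 -269.8   16. ]
(167, 0, 119, 141) [ 453.5 -235.5   16. ]
```

The wrist camera confirms the white dish at (606,-270), seen at about (224,274). I'm moving over it and lowering.

Call:
arm_command --plan '[-0.4,-0.8,0,0,-0.4,-0.8,0,0,-0.4,-0.8,0,0,-0.29,-0.74,0.2,0,0,0,0.7,0,0,0,0.9,0,0,0,0.9,0,0,0,0.9,0,0,0,0.6,0,0,0,0.3,0]'

```text
time_s: 45.35
position: [606.8, -267.5, 30.8]
eef_rot: [-0.22, -3.132, -0.001]
contact_force: [0.0, -0.7, 0.2]
grip_width: 21.7
grasp_force: 24.6
```

Call:
arm_command --plan '[0,0,0.2,0,0,0,0.2,0,0,0,0.15,0,0,0,0.1,0,0,0,0.06,0,0,0,0,0,0,0,0,0,0,0,0,0,0,0,0,0,0,0,0,0]'

```text
time_s: 46.6
position: [607.5, -268.1, 14.6]
eef_rot: [0.22, 3.134, -0.0]
contact_force: [0.1, -0.2, -0.2]
grip_width: 21.7
grasp_force: 24.6
```

Call:
arm_command --plan '[0,0,0.03,0,0,0,0.03,0,0,0,0.02,0,0,0,0,0,0,0,0,0,0,0,0,0,0,0,0,0,0,0,0,0,0,0,0,0,0,0,0,0]'

```text
time_s: 47.85
position: [607.5, -268.1, 12.7]
eef_rot: [0.22, 3.134, -0.0]
contact_force: [-1.4, 0.0, 4.9]
grip_width: 21.5
grasp_force: 25.0
```

Contact is made at 5 N. I'll release and rise.

Call:
arm_command --plan '[0,0,0,0,0,0,0,0,0,0,0,0,0,0,0,0,0,0,0,0,0,0,-0.3,0,0,0,-0.8,0,0,0,-1,0,0,0,-1,0,0,0,-1,0]' --hand 38

```text
time_s: 49.1
position: [607.7, -268.2, 117.8]
eef_rot: [0.22, 3.132, -0.001]
contact_force: [-0.6, -1.0, -0.4]
grip_width: 38.1
grasp_force: 0.0
```

Call:
arm_command --plan '[0,0,-1,0,0,0,0,0,0,0,0,0,0,0,0,0,0,0,0,0,0,0,0,0,0,0,0,0,0,0,0,0,0,0,0,0,0,0,0,0]'

```text
time_s: 50.35
position: [607.5, -268.1, 140.0]
eef_rot: [-0.22, -3.134, -0.0]
contact_force: [0.6, 0.2, 0.1]
grip_width: 38.1
grasp_force: 0.0
```

```bash
python3 - <<'E'
from h import *
go([606.5,-269.6,12],82)
w=get_image('wrist');s=get_image('scene')
o=np.zeros((360,800,3),np.uint8);o[:,:480]=cv2.resize(w,(480,360));o[:240,480:]=cv2.resize(s,(320,240))
cv2.imwrite('pics/m19.png',o)
t=cv2.cvtColor(get_image('top'),cv2.COLOR_BGR2GRAY);cv2.imwrite('pics/t19.png',t)
r=cv2.cvtColor(cv2.imread('pics/top0.png'),cv2.COLOR_BGR2GRAY)
d=cv2.absdiff(t,r)
print('tray far spring',d[280:302,150:178].max(),'near spring',d[305:332,150:172].max(),'lever/handle left',d[165:195,240:280].max())
E
```

```text
t 50.35 p [ 607.5 -268.1  140. ] tooly 82.0 w 38.1 grip 0.0 F [0.6 0.2 0.1] units [ 0.03  -0.066  5.121] twist -0.01
tray far spring 18 near spring 65 lever/handle left 35
```

View pics/m19.png

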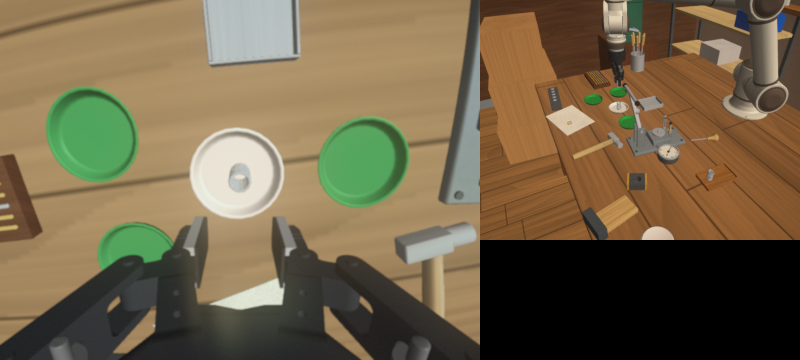

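The spring stands in the white dish at about (238,178). The other spring is still in the tray, the lever is up and the robot is clear of everything.

```bash
python3 -c "
from bench import *
print(close_job())"
```

```text
the job is handed in; nothing more can be done
None
```

The spring I tested read about 13 N at the height stop, so it is sound; it stands in the white porcelain dish, the lever is left raised, and the job was handed in at about 50 s.

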